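# Check a set stone with the gem tester

### The arm

A 6-joint arm with a two-finger parallel gripper is mounted at the origin on the work surface. World frame = base frame: x ahead of the robot, y to its left, z up, the work surface at z = 0. Lengths are in m, angles in degrees, forces in N, time in s.
With the tool pointing down it reaches from about 0.35 to 0.85 m from the base axis. Payload 8.1 kg.
Tool frame: the origin (TCP) lies at the very end of the fingers, on their centre line; the grasp point (between the pads) lies 19 mm behind it (robot.hold_point_z is the distance from the TCP to the grasp point, in m); x points along the fingers, y is the direction in which the jaws open and shut, and the axes are right-handed (so a half turn about x gives the same grasp; the last joint's range is limited). The gripper opens to 85 mm and grips with 20 to 120 N. Pads are 22 mm wide; open, the fingers measure 114 mm over their backs; the gripper's body (76 mm by 85 mm) begins 54 mm behind the grasp point. The pads swing forward as they close: fully open they stand 13 mm farther back than shut.
Start: joints at [-71.471, 7.471, 85.268, -0, 87.261, -4.893], TCP at [0.239, -0.551, 0.2] pointing down, gripper open.
Joint ranges: [-169.43, 169.43], [-51.17, 129.36], [1.28, 143.12], [-76.62, 256.62], [0, 156.53], [-152.29, 152.29]. Speed limits (degrees/s): [136.94, 136.94, 159.86, 180, 180, 180].

### API

Orientations are given as [roll, pitch, yaw] about the fixed x, y, z axes, in that order (R = Rz(yaw) Ry(pitch) Rx(roll)).
In Python, from cell import robot, ik, sensors, viewer, workorder gives the robot as it stands. The module is installed in compiled form; this text tells all that it offers. Calls block until the motion is done:
- robot.move_ptp(position, orientation): joint-space move of the TCP to a pose.
- robot.move_straight(position, rot=None, v=0.15, force_limit=None): straight line of the TCP; rot=None keeps the orientation; v is the mean speed in m/s. With force_limit (N) it stops when the force on the tool has changed by that much, and returns True; else False.
- robot.move_j(angles): joint-space move.
- robot.move_gripper(opening, grip_force=None): finger opening in m; grip_force is the grip in N (None keeps the last); returns when the fingers have stopped.
- robot.sleep(seconds).
- ik(position, orientation): joint angles nearest the present ones, or None.
- sensors.sense(): the state.
- viewer.snapshot(name): name is "scene" or "side" or "wrist"; returns the picture (400x640x3 uint8, red, green, blue); there is no depth.
- viewer.camera_params(name): a dict with "fx", "fy", "cx", "cy" (pixels), "k1" (the pictures are not rectified: a ray, as slopes to the right and down, at radius r is drawn at 1 + k1 r^2 times it, then the intrinsics apply), "world_to_cam" (4x4, takes a point from world to camera coordinates); the wrist camera has in their place "tool_from_camera" (4x4, takes a point from camera to tool coordinates, whose origin is the TCP and whose axes are the tool frame's). Camera axes: x right, y up, looking along -z (the intrinsics and any distortion apply to the point x, -y, -z); pixel columns grow to the right and rows downward; lengths in m; the calibration is good to about 2 mm. A picture is of the moment at which its call begins: read the wrist's pose just before it. camera_params takes no time and is no camera call.
A pose or a line that the arm cannot do raises robot.IKError and nothing moves.
- workorder.sign_off(): hands the job in, once; it reports no verdict.
The state is a dict: "t": time; "joints": joint angles; "joint_velocities": joint speeds; "joint_torque": joint torques, N m; "tool_pos": TCP position; "orientation": TCP orientation; "wrist_force": force on the tool from outside, world axes, zero at the start; "torque": the same for the moment, N m; "finger_gap": finger opening in m.
Only numpy, scipy, OpenCV 4.12 (cv2) and the standard library are available. Lean on these libraries where they do the work, as an engineer would, in place of code of your own. Each camera call takes 0.05 s, during which the arm holds its last target.

### The job

Take the gem tester out of its desk stand and first check it: keep its spring tip pressed lightly, about half way in, on the middle of the steel test disc on the stand for two seconds with the tester upright. Then hold the tip in the same way, about half way in, on the middle of the flat top of the square stone in the ball vice, with the tester square to that sloping face, and finish like that: the program ends while the robot is still holding the tester on the stone. Do not press hard on the stone, shift the vice head, or knock aside the small things lying around.

Things in the scene. Friction and masses are not known exactly. Their poses are not given: they have to be found in the camera images.
- tester: gem tester standing tip down in its stand: white flat body 30 (x) x 20 (y) x 125 mm, black cap on top; below it a black conical nose 30 mm long and a thin steel spring tip. Origin: centre of the nose's lower end; z along the tester away from the tip (up in the stand). Body at z = 30 to 155 mm, tip end at z = -14 mm. Grip it across the 20 mm (along y), high on the body. About 90 g
- tip (a point): the rounded free end of the tester's spring tip (3 mm diameter), the point that must touch; axes as the tester's
- probe (a joint): how far the spring tip is pushed into the nose, in m: 0 free, 0.008 pushed home. It springs back: about 0.6 N to begin and 0.35 N more for each mm, 3.4 N when home. About 0.004 (half way) is right for a reading
- stand: tester's stand, fixed: black foot 150 (x) x 80 (y) x 12 mm, grey socket tower 56 x 46 mm, 85 mm high at x = -42 mm, test disc at x = +45 mm. Origin: centre of the underside, z up. The tester stands on the tower's axis, its axes parallel to the stand's, its body 25 mm deep in the socket with 1 mm play, 100 mm of it free above. Draw it straight up 75 mm to clear the tower
- test_disc: bright steel test disc on the stand, 26 mm diameter, level, fixed. Origin: centre of its top face (20 mm above the bench), z up
- vice: engraver's ball vice: a black ring 128 mm in diameter and 26 mm high, fixed to the bench, in which a steel ball 100 mm in diameter sits with its centre 54 mm above the bench. Origin: centre of the underside, z up
- vice_head (a joint): how far the ball with the jaws on top leans from upright towards the vice's own -x side, in rad (0.17 to 0.42 at the start). It is tight and shall stay as it is; it turns about the ball's centre
- gem (a point): square amber stone 20 x 20 mm, flat top face 15 x 15 mm, claw-set in a yellow metal mount clamped on top of the vice jaws between four short pins. Origin: centre of the flat top, the spot to test; z is that face's outward normal and leans with the vice head; x and y along its sides. It lies 73 mm from the ball's centre and stands 7 mm higher than the pins, the highest thing on the vice
- caliper: bystander: digital caliper lying flat, 200 x 62 x 12 mm, steel with a black slide, lying loose. Origin: on its underside
- tweezers: bystander: steel tweezers lying flat, 125 mm long, 8 mm high, lying loose. Origin: on its underside
- stone_rest: bystander: small aluminium plate with dimples and two small round stones, 34 x 90 x 10 mm, lying loose. Origin: on its underside
- loupe: bystander: folded steel loupe, 58 x 26 x 19 mm, lying loose. Origin: on its underside
- tin: bystander: round aluminium tin, diameter 56 mm, 30 mm high, lying loose. Origin: on its underside
- ring_clamp: bystander: wooden hand clamp for rings lying flat, 136 mm long, 28 mm high, lying loose. Origin: on its underside
There are look-alikes about, which are no part of the job. Leave any turquoise look-alike of the tester alone. What is shaped like the stand but turquoise is not meant.

How it is judged (in metres and radians):
On the way, in this order (a step that is already met when the one before it is completed fails the run):
1. the tester is held clear of its stand (z of tip in the frame of stand above 0.088 m and contact force between the fingers and tester above 2 N and contact force between tester and stand below 0.05 N), for 0.1 s.
2. check reading: the tip is held pressed in on the middle of the test disc, the tester upright, for 1.5 s (distance between tip and test_disc below 0.009 m and angle between the z axis of tester and the z axis of test_disc, either way round below 0.175 rad and value of joint probe between 0.0012 and 0.0074 m and contact force between tester and test_disc between 0.3 and 6 N and contact force between the fingers and tester above 2 N), for 1.5 s.
3. the tip rests pressed in on the middle of the stone's flat top, the tester square to it (distance between tip and gem below 0.0055 m and angle between the z axis of tester and the z axis of gem, either way round below 0.175 rad and value of joint probe between 0.0012 and 0.0074 m and contact force between tester and vice between 0.3 and 6 N and contact force between the fingers and tester above 2 N), for 0.5 s.
At the end, for the whole second after the job is handed in: Still gripped and still, off its stand; tip within 5.5 mm of the middle of the stone's flat top, pushing with 0.3 to 6 N, spring tip pushed in 1.2 to 7.4 mm; tester within 10 degrees of square to the face; stone not shifted by 5 mm (all of step 3 and linear speed of tester below 0.02 m/s and distance of gem from where it was at the start of the episode below 0.005 m and height (world z) of tester above 0.1 m and contact force between tester and stand below 0.05 N); the arm keeps its last pose, push and grip.
It fails at once if the stone or the vice is pressed with more than 10 N (contact force between tester and vice above 10 N).
It fails at once if the vice head is shifted (stone moved more than 5 mm) (distance of gem from where it was at the start of the episode above 0.005 m).
It fails at once if a bystander is moved more than 20 mm (distance of any of caliper, tweezers, stone_rest, loupe, tin, ring_clamp from where it was at the start of the episode above 0.02 m).
It also fails if it takes over 51 s, if anything falls off the work surface, if the arm or the gripper's body presses on something with over 40 N, if the wrist force passes 120 N, or if a joint passes its speed limit or range.

## Working session

There is one attempt and no reset: what is moved stays moved. The work goes in short steps, each a Python script; the robot and the scene stay as the last script left them, time stands still between calls to the robot, and variables do not carry over. Pictures are saved under pics/ and viewed, and the job is handed in when it is done.

```bash
mkdir -p pics; ls; python3 - <<'E'
from cell import robot, ik, sensors, viewer
import cv2,numpy as np
np.set_printoptions(precision=4,suppress=True)
print(sensors.sense()['t'],robot.hold_point_z)
for n in ("scene","side","wrist"):
    p=viewer.snapshot(n); cv2.imwrite(f"pics/{n}0.png",p[:,:,::-1]); print(n,viewer.camera_params(n))
E
```

```text
pics
0.0 0.0187
scene {'fx': 441.2569709166349, 'fy': 441.2569709166349, 'cx': 311.64966583021567, 'cy': 201.48821813915137, 'k1': 0.035099747048336356, 'world_to_cam': array([[-0.238 ,  0.9713,  0.0073,  0.1124],
       [-0.8231, -0.2056,  0.5294,  0.3643],
       [ 0.5157,  0.12  ,  0.8483, -1.5757],
       [ 0.    ,  0.    ,  0.    ,  1.    ]])}
side {'fx': 374.97625105439414, 'fy': 374.97625105439414, 'cx': 320.44482731145865, 'cy': 201.6000851899264, 'k1': 0.010248339082876163, 'world_to_cam': array([[ 0.987 , -0.1599, -0.0137, -0.5177],
       [ 0.1274,  0.7287,  0.6729, -0.1408],
       [-0.0976, -0.6659,  0.7396, -0.9892],
       [ 0.    ,  0.    ,  0.    ,  1.    ]])}
wrist {'fx': 307.4662484658151, 'fy': 307.4662484658151, 'cx': 318.1236137268487, 'cy': 197.58158250913135, 'k1': -0.006897248754925753, 'tool_from_camera': array([[ 0.0005,  0.2641, -0.9645, -0.1753],
       [ 1.    , -0.0006,  0.0004, -0.0006],
       [-0.0005, -0.9645, -0.2641, -0.0666],
       [ 0.    ,  0.    ,  0.    ,  1.    ]])}
```

View pics/scene0.png

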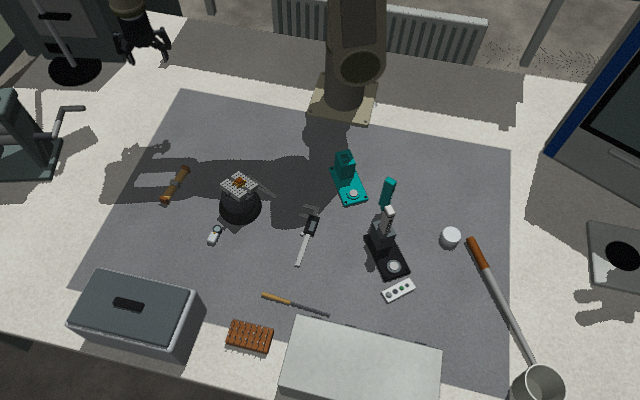

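View pics/side0.png

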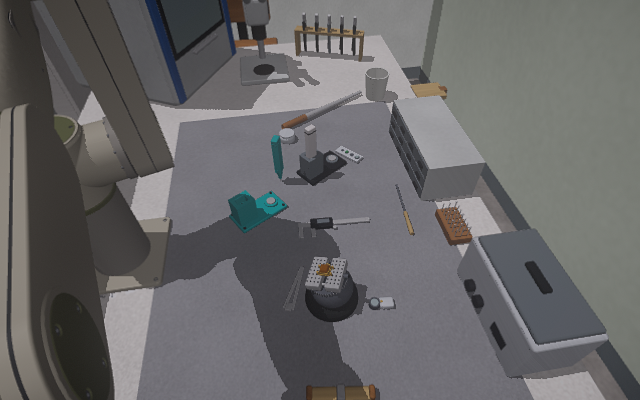

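View pics/wrist0.png

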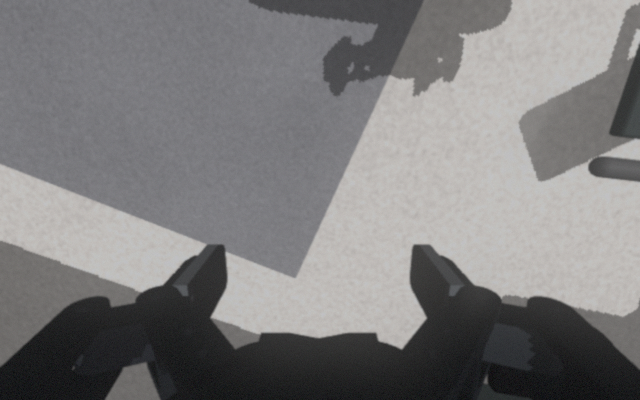

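```bash
cat > h.py <<'E'
from cell import robot, ik, sensors, viewer, workorder
import cv2,numpy as np
from scipy.spatial.transform import Rotation as Rn
np.set_printoptions(precision=4,suppress=True)
def cam(n):
    c=viewer.camera_params(n)
    if n=='wrist':
        s=sensors.sense(); T=np.eye(4); T[:3,:3]=Rn.from_euler('xyz',s['orientation'],degrees=True).as_matrix(); T[:3,3]=s['tool_pos']
        c['world_to_cam']=np.linalg.inv(T@c['tool_from_camera'])
    return c
def snap(n,f=None):
    c=cam(n); p=viewer.snapshot(n)[:,:,::-1].copy()
    if f: cv2.imwrite(f'pics/{f}.png',p); np.save(f'pics/{f}.npy',c,allow_pickle=True)
    return p,c
def load(f): return cv2.imread(f'pics/{f}.png'),np.load(f'pics/{f}.npy',allow_pickle=True).item()
def ray(c,uv):
    d=np.array([(uv[0]-c['cx'])/c['fx'],(uv[1]-c['cy'])/c['fy']]); s=d.copy()
    for _ in range(20): s=d/(1+c['k1']*(s@s))
    M=np.linalg.inv(c['world_to_cam']); v=M[:3,:3]@np.array([s[0],-s[1],-1]); return M[:3,3],v/np.linalg.norm(v)
def onz(c,uv,z):
    o,v=ray(c,uv); return o+v*(z-o[2])/v[2]
def tri(obs):
    A=np.zeros((3,3));b=np.zeros(3);rs=[ray(c,uv) for c,uv in obs]
    for o,v in rs: P=np.eye(3)-np.outer(v,v);A+=P;b+=P@o
    x=np.linalg.solve(A,b); return x,[np.linalg.norm((np.eye(3)-np.outer(v,v))@(x-o)) for o,v in rs]
def proj(c,X):
    p=c['world_to_cam']@np.append(X,1);s=np.array([p[0],-p[1]])/-p[2];s=s*(1+c['k1']*(s@s));return np.array([c['cx']+c['fx']*s[0],c['cy']+c['fy']*s[1]])
def crop(p,x0,x1,y0,y1,k,f): cv2.imwrite(f'pics/{f}.png',cv2.resize(p[y0:y1,x0:x1],None,fx=k,fy=k,interpolation=cv2.INTER_CUBIC))
E
python3 - <<'E'
from h import *
for n in('scene','side'):
    p=cv2.imread(f'pics/{n}0.png'); np.save(f'pics/{n}0.npy',viewer.camera_params(n),allow_pickle=True)
    if n=='scene':
        a=cv2.resize(p[170:310,330:430],None,fx=4,fy=4,interpolation=2); b=cv2.resize(p[160:240,200:300],None,fx=4,fy=4,interpolation=2)
    else:
        a=cv2.resize(p[110:210,250:350],None,fx=4,fy=4,interpolation=2); b=cv2.resize(p[245:325,280:380],None,fx=4,fy=4,interpolation=2)
    im=np.zeros((560,800,3),np.uint8); im[:a.shape[0],:400]=a; im[:b.shape[0],400:]=b; cv2.imwrite(f'pics/{n}c.png',im)
E
```

```text
(no output)
```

View pics/scenec.png

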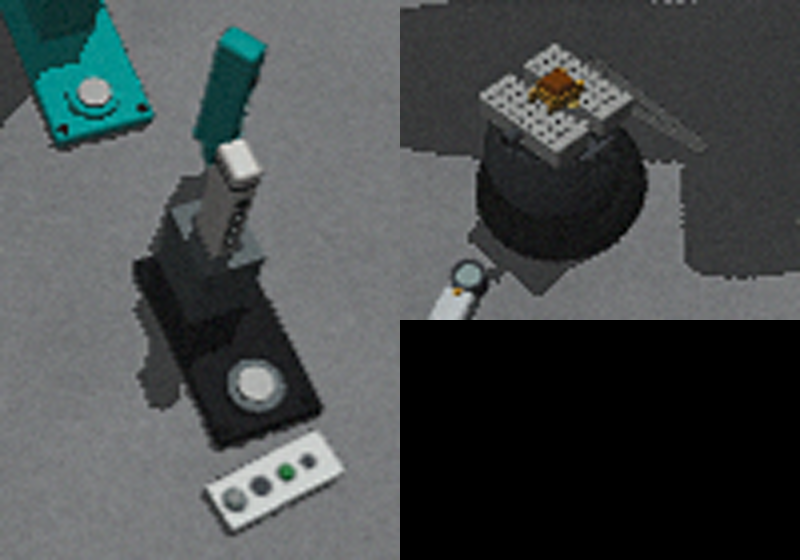

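View pics/sidec.png

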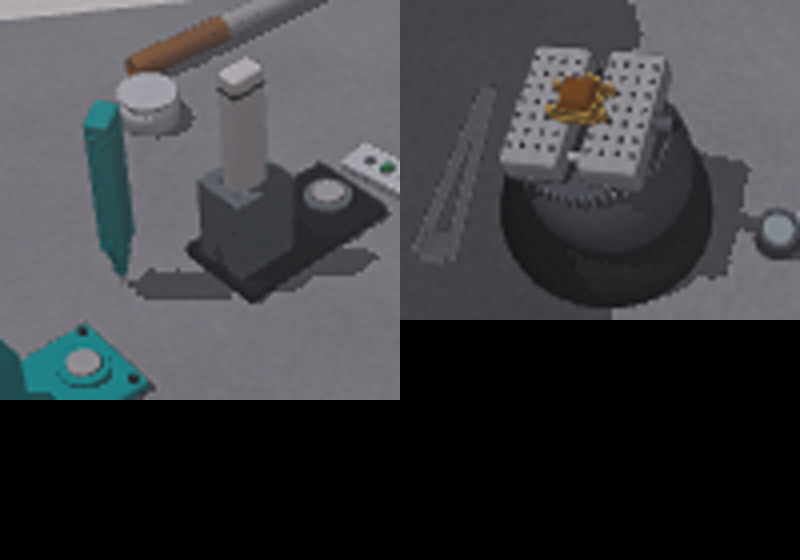

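```bash
python3 - <<'E'
from h import *
_,a=load('scene0');_,b=load('side0')
P={'disc':((393.75,265.75),(331.75,158),.02),'top':((389.9,210),(310.3,128.3),.185),'gem':((239.3,181),(324.5,268.3),.124)}
for k,(u,v,z) in P.items(): print(k,tri([(a,u),(b,v)]),onz(a,u,z),onz(b,v,z))
# foot front corners scene
for c in [(330+320/4,170+410/4),(330+220/4,170+447/4),(330+135/4,170+262/4)]: print(onz(a,c,.012))
# turquoise tester
q=lambda x,y:(330+x/4,170+y/4); r=lambda x,y:(250+x/4,110+y/4)
print('turq top',tri([(a,q(240,45)),(b,r(102,115))]))
# vice ring: bystanders
for n,u in dict(tweez=(265,185),tw2=(200+303/4,160+145/4),loupe=(214,234),cal1=(310,215),cal2=(298,263),tin=(450,235)).items(): print(n,onz(a,u,.01))
# jaws top corners in scene
for x,y in [(480,92),(553,45),(635,98),(560,160)]: print(onz(a,(100+x/4,160+y/4),.117))
E
```

```text
disc (array([0.604 , 0.2642, 0.0185]), [np.float64(0.0007161260220321463), np.float64(0.0007161260220322176)]) [0.604  0.2645 0.02  ] [0.6041 0.2618 0.02  ]
top (array([0.5321, 0.2169, 0.1805]), [np.float64(0.0015058174902880684), np.float64(0.0015058174902881276)]) [0.5334 0.2174 0.185 ] [0.5324 0.2092 0.185 ]
gem (array([ 0.5015, -0.2035,  0.1202]), [np.float64(0.0007932929405060843), np.float64(0.0007932929405061286)]) [ 0.5031 -0.2018  0.124 ] [ 0.5017 -0.2064  0.124 ]
[0.6093 0.3113 0.012 ]
[0.6526 0.2488 0.012 ]
[0.5275 0.1681 0.012 ]
turq top (array([0.4326, 0.2053, 0.1659]), [np.float64(0.0007176324005213292), np.float64(0.00071763240052134)])
tweez [ 0.4269 -0.1599  0.01  ]
tw2 [ 0.4586 -0.1161  0.01  ]
loupe [ 0.6259 -0.2524  0.01  ]
cal1 [0.4975 0.001  0.01  ]
cal2 [0.6555 0.0057 0.01  ]
tin [0.4643 0.4092 0.01  ]
[ 0.5183 -0.2543  0.117 ]
[ 0.4673 -0.218   0.117 ]
[ 0.4968 -0.1476  0.117 ]
[ 0.5583 -0.182   0.117 ]
```

```bash
cat >> h.py <<'E'
def orient(axis,zdir):
    """tool x = -axis (axis = tester z), tool z ~ zdir"""
    x=-np.array(axis,float);x/=np.linalg.norm(x);z=np.array(zdir,float);z-=x*(z@x);z/=np.linalg.norm(z)
    return Rn.from_matrix(np.c_[x,np.cross(z,x),z])
def eu(R): return R.as_euler('xyz',degrees=True).tolist()
def yz(a): a=np.radians(a); return [np.cos(a),np.sin(a),0]
E
python3 - <<'E'
from h import *
s=sensors.sense();print(s['orientation'],Rn.from_euler('xyz',s['orientation'],degrees=True).as_matrix())
for nm,p in(('gem',[.5,-.2,.26]),('tester',[.5325,.2165,.26])):
  for y in list(range(-180,180,30))+[33,-147]:
    r=ik(p,eu(orient([0,0,1],yz(y)))); print(nm,y,None if r is None else np.round(r,1))
E
```

```text
[-95.7298  89.917  107.6924] [[-0.0004  0.3975 -0.9176]
 [ 0.0014 -0.9176 -0.3975]
 [-1.     -0.0014 -0.0001]]
gem -180 [-27.3  -3.1  89.8   0.   93.2  62.7]
gem -150 [-27.3  -3.1  89.8   0.   93.2  32.7]
gem -120 [-27.3  -3.1  89.8   0.   93.2   2.7]
gem -90 [-27.3  -3.1  89.8   0.   93.2 -27.3]
gem -60 [-27.3  -3.1  89.8   0.   93.2 -57.3]
gem -30 [-27.3  -3.1  89.8   0.   93.2 -87.3]
gem 0 [ -27.3   -3.1   89.8    0.    93.2 -117.3]
gem 30 [ -27.3   -3.1   89.8    0.    93.2 -147.3]
gem 60 None
gem 90 None
gem 120 [-27.3  -3.1  89.8   0.   93.2 122.7]
gem 150 [-27.3  -3.1  89.8   0.   93.2  92.7]
gem 33 [ -27.3   -3.1   89.8    0.    93.2 -150.3]
gem -147 [-27.3  -3.1  89.8   0.   93.2  29.7]
tester -180 [ 17.    2.6  84.2  -0.   93.2 107. ]
tester -150 [17.   2.6 84.2 -0.  93.2 77. ]
tester -120 [17.   2.6 84.2 -0.  93.2 47. ]
tester -90 [17.   2.6 84.2 -0.  93.2 17. ]
tester -60 [ 17.    2.6  84.2  -0.   93.2 -13. ]
tester -30 [ 17.    2.6  84.2  -0.   93.2 -43. ]
tester 0 [ 17.    2.6  84.2  -0.   93.2 -73. ]
tester 30 [  17.     2.6   84.2   -0.    93.2 -103. ]
tester 60 [  17.     2.6   84.2   -0.    93.2 -133. ]
tester 90 None
tester 120 None
tester 150 [ 17.    2.6  84.2  -0.   93.2 137. ]
tester 33 [  17.     2.6   84.2   -0.    93.2 -106. ]
tester -147 [17.   2.6 84.2 -0.  93.2 74. ]<sys>:0: UserWarning: Gimbal lock detected. Setting third angle to zero since it is not possible to uniquely determine all angles.
```

```bash
python3 - 2>/dev/null <<'E'
from h import *
g=np.array([.502,-.204,0])
for i,y in enumerate((-120,-30)):
    z=np.array(yz(y)); robot.move_ptp((g-.02*z+[0,0,.27]).tolist(),eu(orient([0,0,1],z))); p,c=snap('wrist',f'gw{i}')
    crop(p,120,520,0,300,2,f'gw{i}c'); print(proj(c,[.5015,-.2035,.12]))
print(sensors.sense()['t'])
E
```

```text
[318.1662 194.8485]
[318.295  195.7344]
3.3583
```

View pics/gw0c.png

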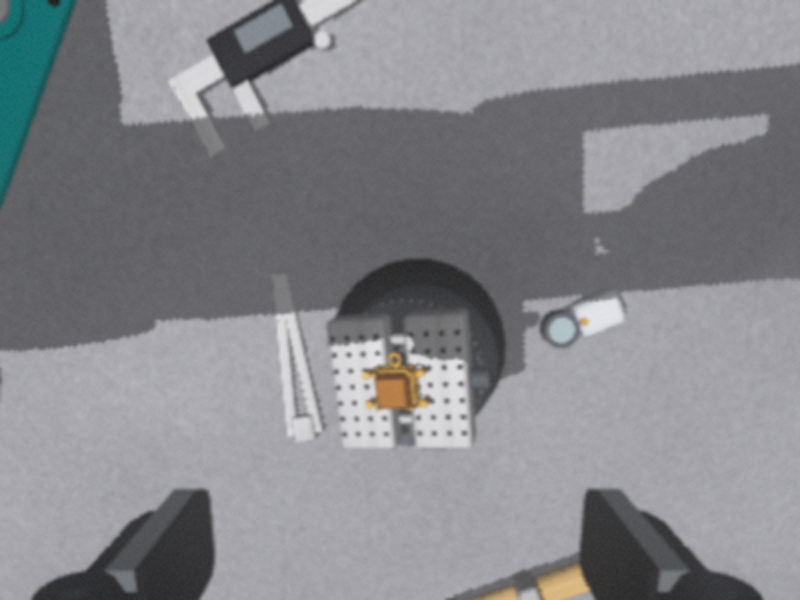

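View pics/gw1c.png

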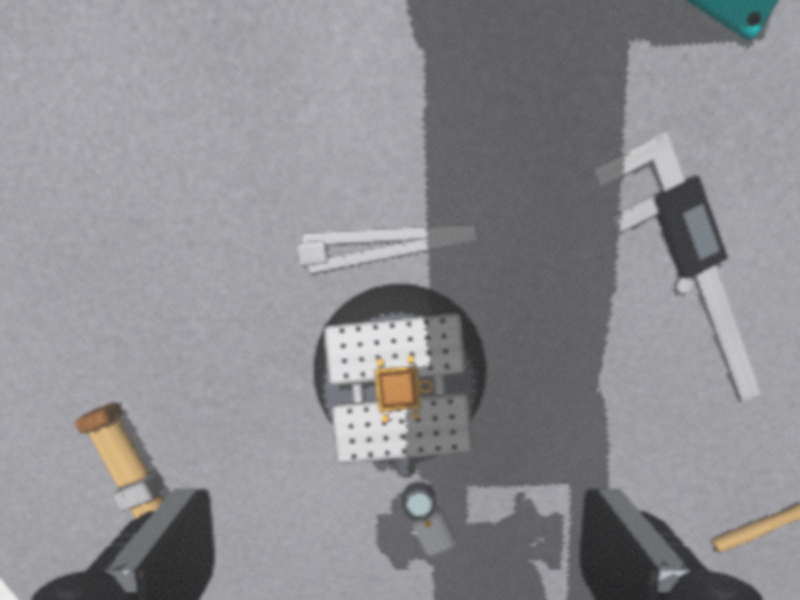

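```bash
python3 - 2>/dev/null <<'E'
from h import *
from scipy.optimize import least_squares
G={}
for i in(0,1):
    p,c=load(f'gw{i}'); q=p.astype(int); g=q.max(2)
    # amber top: reddish
    h=cv2.cvtColor(p,cv2.COLOR_BGR2HSV)
    roi=np.zeros(g.shape,bool); roi[170:220,290:350]=1
    m=((h[...,0]<14)&(h[...,1]>110)&(h[...,2]>120)&roi).astype(np.uint8)
    n,l,st,ce=cv2.connectedComponentsWithStats(m); k=1+st[1:,4].argmax()
    cnt=cv2.findContours((l==k).astype(np.uint8),0,2)[0][0]; print(i,'amber',st[k],ce[k],cv2.minAreaRect(cnt)); G[i]=(c,ce[k])
    mv=(g<62).astype(np.uint8); roi2=np.zeros_like(mv); roi2[120:240,270:380]=1; mv*=roi2
    mv=cv2.morphologyEx(mv,cv2.MORPH_OPEN,np.ones((3,3)))
    cn=max(cv2.findContours(mv,0,1)[0],key=cv2.contourArea)
    hull=cv2.convexHull(cn)[:,0]
    W=np.array([onz(c,u,.026)[:2] for u in hull])
    f=lambda x:np.hypot(*(W-x[:2]).T)-x[2]
    r=least_squares(f,[.52,-.19,.064],loss='soft_l1',f_scale=.001); print('ring',r.x,np.round(f(r.x)*1e3,1))
    crop(cv2.cvtColor(((l==k)*255).astype(np.uint8)//2+mv*100,cv2.COLOR_GRAY2BGR),240,400,100,240,4,f'm{i}')
print(tri([G[0],G[1]])); 
_,a=load('scene0');_,b=load('side0')
print(tri([G[0],G[1],(a,(239.3,181)),(b,(324.5,268.3))]))
E
```

```text
0 amber [322 190   3  11  17] [322.8235 194.9412] ((323.0, 195.0), (2.0, 10.0), 0.0)
ring [ 0.5172 -0.2044  0.0583] [-0.  -0.2  0.  -0.  -0.   0.  -0.1 -0.  -0.1  0.1  0.5  0.8 -1.9 -2.3
  0.   0.5  0.4  0.4 -0.  -0.1  0.   0.  -0.1]
1 amber [326 198   1   2   2] [326.  198.5] ((326.0, 198.5), (1.0, 0.0), -90.0)
ring [ 0.5127 -0.2046  0.0561] [  0.9   1.1   0.5   0.3   0.1   0.3   0.3   0.3   0.6  -2.1 -10.5  -9.4
  -1.2]
(array([ 0.5064, -0.1996,  0.133 ]), [np.float64(0.0035214713221141283), np.float64(0.003521471322114135)])
(array([ 0.5047, -0.2023,  0.1227]), [np.float64(0.003464234507973704), np.float64(0.005737335328682514), np.float64(0.0020892345451803134), np.float64(0.003943054964063855)])
```

```bash
python3 - <<'E'
import cv2,numpy as np
a=[cv2.resize(cv2.imread(f'pics/gw{i}.png')[165:230,285:350],None,fx=6,fy=6,interpolation=2) for i in(0,1)]
cv2.imwrite('pics/gz.png',np.hstack(a))
b=[cv2.resize(cv2.imread(f'pics/m{i}.png'),(400,350)) for i in(0,1)]
cv2.imwrite('pics/mz.png',np.hstack(b))
E
```

```text
(no output)
```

View pics/gz.png

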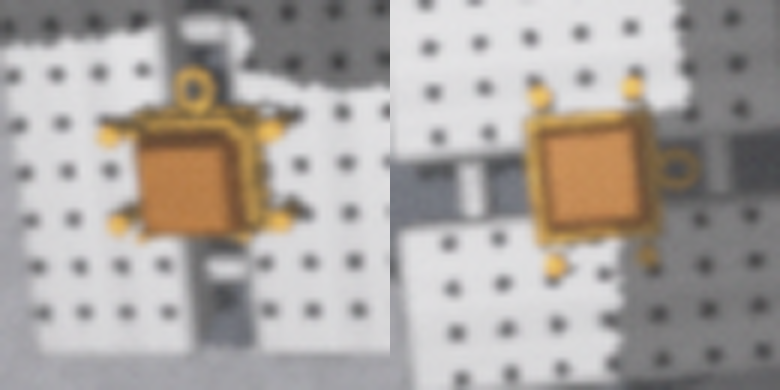

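View pics/mz.png

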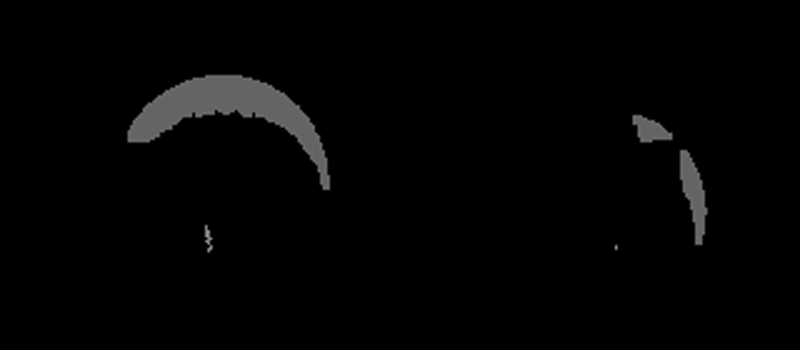

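```bash
python3 - 2>/dev/null <<'E'
from h import *
from scipy.optimize import least_squares
from scipy.ndimage import map_coordinates
for i in(0,1):
    p,c=load(f'gw{i}'); g=cv2.GaussianBlur(p,(0,0),.6).max(2).astype(float)
    ctr=np.array([.518,-.207])
    for it in range(3):
        W=[]
        for a in np.arange(0,360,3):
            rr=np.arange(.050,.074,.0004); d=np.array([np.cos(np.radians(a)),np.sin(np.radians(a))])
            uv=np.array([proj(c,[*(ctr+r*d),0]) for r in rr]); v=map_coordinates(g,[uv[:,1],uv[:,0]],order=1)
            dv=v[5:]-v[:-5]; k=dv.argmax()
            if dv[k]>15 and v[max(0,k-5):k+2].max()<62: W.append(np.r_[ctr+rr[k+2]*d,a])
        W=np.array(W); f=lambda x:np.hypot(*(W[:,:2]-x[:2]).T)-x[2]
        r=least_squares(f,[*ctr,.064],loss='soft_l1',f_scale=.0007); f2=lambda x:np.hypot(*(W[:,:2]-x).T)-.064
        r2=least_squares(f2,ctr,loss='soft_l1',f_scale=.0007); ctr=r2.x
    print(i,len(W),W[:,2].astype(int),r.x,r2.x,np.round(f2(r2.x)*1e3,1))
    z=p[165:230,285:350]; z=cv2.resize(z,None,fx=6,fy=6,interpolation=2); cv2.imwrite(f'pics/z{i}.png',z)
    h=cv2.cvtColor(p,cv2.COLOR_BGR2HSV); print(h[195,306:334].tolist()); print(h[178:206,317].tolist())
E
```

```text
0 3 [45 66 93] [ 0.5147 -0.2107  0.064 ] [ 0.5147 -0.2107] [-0. -0. -0.]
[[150, 1, 216], [8, 23, 202], [13, 89, 180], [14, 143, 184], [14, 151, 183], [14, 149, 183], [14, 151, 183], [14, 151, 183], [14, 153, 185], [14, 146, 185], [14, 152, 185], [15, 151, 184], [14, 151, 186], [14, 149, 185], [14, 150, 180], [14, 149, 171], [14, 150, 146], [13, 143, 125], [13, 143, 123], [16, 140, 148], [19, 140, 159], [19, 133, 142], [18, 102, 133], [15, 46, 155], [6, 7, 187], [150, 2, 214], [135, 2, 219], [130, 3, 220]]
[[18, 103, 144], [18, 52, 107], [19, 43, 102], [18, 100, 138], [20, 138, 185], [19, 142, 174], [19, 127, 151], [18, 141, 174], [18, 140, 142], [13, 128, 112], [12, 126, 105], [14, 135, 130], [14, 146, 171], [14, 152, 183], [14, 147, 187], [15, 154, 184], [14, 147, 187], [15, 151, 184], [15, 151, 184], [14, 151, 183], [14, 150, 182], [14, 150, 182], [14, 151, 183], [14, 153, 185], [14, 154, 184], [14, 142, 162], [14, 89, 135], [12, 22, 118]]
```

```bash
python3 - <<'E' 2>&1 | grep -v Warn
from h import *
from scipy.optimize import least_squares
from scipy.ndimage import map_coordinates
G={}
for i in(0,1):
    p,c=load(f'gw{i}'); g=p.max(2).astype(float)
    h=cv2.cvtColor(p,cv2.COLOR_BGR2HSV)
    m=((abs(h[...,0].astype(int)-14)<=2)&(h[...,1]>125)&(h[...,2]>(158 if i==0 else 175))).astype(np.uint8); m[:170]=0;m[220:]=0;m[:,:290]=0;m[:,350:]=0
    n,l,st,ce=cv2.connectedComponentsWithStats(m,connectivity=4);k=1+st[1:,4].argmax(); G[i]=(c,ce[k]);cnt=cv2.findContours((l==k).astype(np.uint8),0,2)[0][0]
    print('gem',i,st[k],ce[k],cv2.minAreaRect(cnt))
    ctr=np.array([.518,-.207])
    for it in range(4):
        W=[]
        for a in np.arange(0,360,3):
            rr=np.arange(.054,.076,.0004); d=np.array([np.cos(np.radians(a)),np.sin(np.radians(a))])
            uv=np.array([proj(c,[*(ctr+r*d),0]) for r in rr]); v=map_coordinates(g,[uv[:,1],uv[:,0]],order=1)
            dv=v[5:]-v[:-5]; k=dv.argmax()
            if dv[k]>20 and v[k]<55: W.append(np.r_[ctr+rr[k+2]*d,a])
        W=np.array(W); f=lambda x:np.hypot(*(W[:,:2]-x[:2]).T)-x[2]
        f2=lambda x:np.hypot(*(W[:,:2]-x).T)-.064
        r=least_squares(f,[*ctr,.064],loss='soft_l1',f_scale=.0007)
        r2=least_squares(f2,ctr,loss='soft_l1',f_scale=.0007); ctr=r2.x
    print(i,len(W),W[:,2].astype(int),r.x,r2.x,np.round(f2(r2.x)*1e3,1))
_,a=load('scene0');_,b=load('side0')
print(tri([G[0],G[1]])); print(tri([G[0],G[1],(a,(239.3,181)),(b,(324.5,268.3))]))
for z in (.1207,.124,.126): print(onz(*G[0],z),onz(*G[1],z))
E
```

```text
gem 0 [309 190  14  14 176] [315.1761 196.375 ] ((315.5, 196.5), (13.0, 13.0), 90.0)
0 7 [21 45 54 69 81 84 90] [ 0.5157 -0.2085  0.0617] [ 0.5143 -0.2106] [-0.3  0.1  0.5  0.   0.  -0.4  0. ]
gem 1 [311 187  15  14 170] [318.1412 193.7471] ((318.0395812988281, 193.8960418701172), (13.134490966796875, 13.034988403320312), 84.2894058227539)
Traceback (most recent call last):
IndexError: too many indices for array: array is 1-dimensional, but 2 were indexed
```

```bash
python3 - <<'E' 2>&1 | grep -v Warn
from h import *
_,a=load('scene0');_,b=load('side0');p0,c0=load('gw0');p1,c1=load('gw1')
G=[(c0,(315.5,196.4)),(c1,(318.1,193.8))]
print(tri(G)); print(tri(G+[(a,(239.3,181)),(b,(324.5,268.3))]))
for z in (.1207,.124,.126): print(onz(*G[0],z),onz(*G[1],z))
o=[]
for p in (p0,p1):
    z=p[115:235,270:370].astype(float)*2; o.append(cv2.resize(np.clip(z,0,255).astype(np.uint8),None,fx=4,fy=4,interpolation=2))
cv2.imwrite('pics/rz.png',np.hstack(o))
E
```

```text
(array([ 0.4986, -0.2023,  0.1242]), [np.float64(0.0002821919170143803), np.float64(0.0002821919170143325)])
(array([ 0.5   , -0.2033,  0.1196]), [np.float64(0.0019857541857057374), np.float64(0.0007841205095088534), np.float64(0.000285848767368685), np.float64(0.0021287648695234225)])
[ 0.4982 -0.2034  0.1207] [ 0.4993 -0.2025  0.1207]
[ 0.4987 -0.2026  0.124 ] [ 0.4986 -0.2021  0.124 ]
[ 0.499  -0.2022  0.126 ] [ 0.4982 -0.2018  0.126 ]
```

View pics/rz.png

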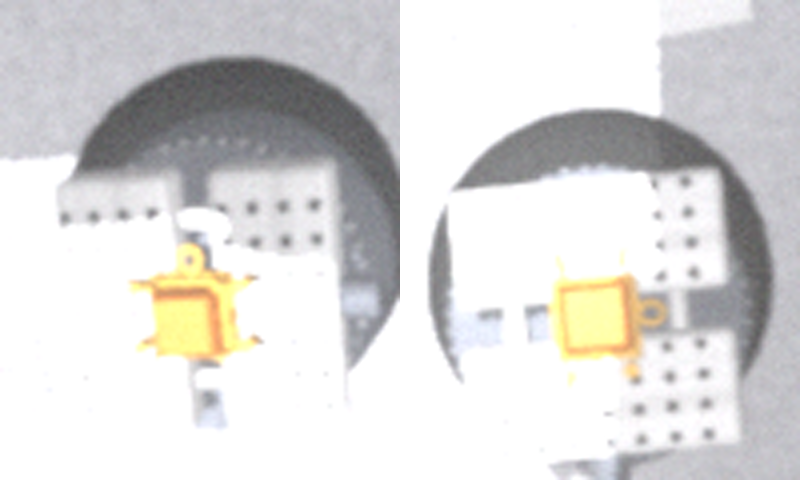

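```bash
python3 - <<'E' 2>&1 | grep -v Warn
from h import *
from scipy.optimize import least_squares
_,c0=load('gw0');_,c1=load('gw1')
P=[(c0,[(75,170),(95,140),(130,100),(180,70),(240,55),(300,66),(350,95),(385,135)]),(c1,[(30,272),(40,220),(55,190),(100,145),(145,120),(205,107),(255,117),(300,143),(345,190),(368,240),(373,290),(365,340),(340,383)])]
for c,U in P:
  print(np.linalg.inv(c['world_to_cam'])[:3,3])
  for z in(0,.013,.026):
    W=np.array([onz(c,(270+x/4-.4,115+y/4-.4),z)[:2] for x,y in U])
    f=lambda x:np.hypot(*(W-x[:2]).T)-x[2]; f2=lambda x:np.hypot(*(W-x).T)-.064
    r=least_squares(f,[.518,-.207,.064]);r2=least_squares(f2,[.518,-.207]); print(z,r.x,np.round(f(r.x)*1e3,1),r2.x)
E
```

```text
[ 0.5449 -0.1294  0.445 ]
0 [ 0.5166 -0.2108  0.0636] [ 1.  -0.7 -0.7 -0.5  0.8  0.4 -0.  -0.4] [ 0.5163 -0.2114]
0.013 [ 0.5174 -0.2085  0.0617] [ 1.  -0.7 -0.7 -0.4  0.8  0.4 -0.  -0.4] [ 0.5163 -0.2111]
0.026 [ 0.5182 -0.2061  0.0598] [ 0.9 -0.6 -0.6 -0.4  0.8  0.4 -0.  -0.4] [ 0.5163 -0.2108]
[ 0.4269 -0.1603  0.4453]
0 [ 0.5174 -0.2098  0.0642] [-0.5 -0.1  0.  -0.5  0.1  1.4  0.7 -0.6 -0.9 -0.6 -0.4  0.7  0.6] [ 0.5173 -0.2097]
0.013 [ 0.5148 -0.2084  0.0623] [-0.4 -0.1  0.  -0.5  0.1  1.4  0.7 -0.6 -0.9 -0.6 -0.4  0.7  0.6] [ 0.5161 -0.2099]
0.026 [ 0.5121 -0.2069  0.0605] [-0.4 -0.1  0.  -0.5  0.1  1.3  0.7 -0.6 -0.9 -0.6 -0.4  0.7  0.5] [ 0.5149 -0.2102]
```

```bash
python3 - <<'E' 2>&1 | grep -v Warn
from h import *
z=np.array(yz(-147)); robot.move_ptp([.532,.216,.29],eu(orient([0,0,1],z))); p,c=snap('wrist','tw0')
crop(p,120,520,0,300,2,'tw0c'); print(proj(c,[.532,.216,.185]),proj(c,[.604,.264,.02]),sensors.sense()['t'])
E
```

```text
[318.5475 187.0697] [317.7597  98.4354] 5.8
```

View pics/tw0c.png

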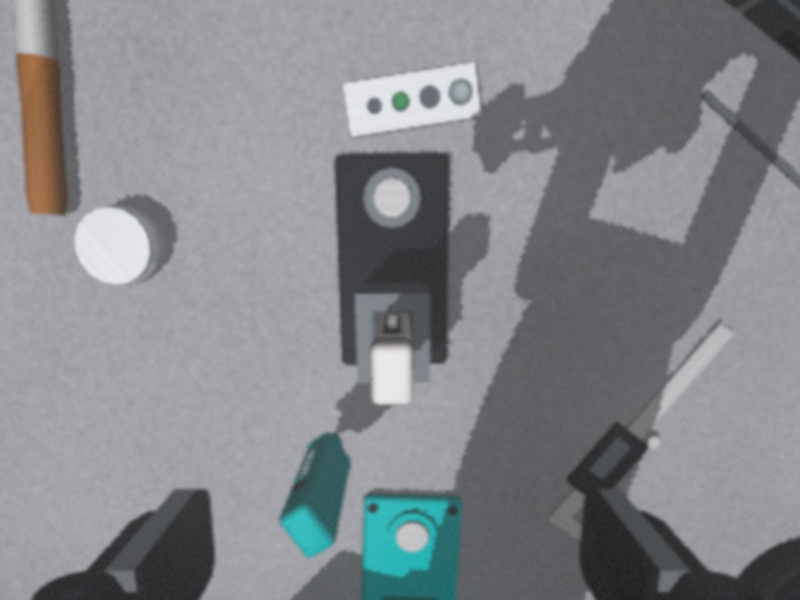

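```bash
python3 - <<'E' 2>&1 | grep -v Warn
from h import *
p,c=load('tw0'); _,a=load('scene0');_,b=load('side0')
q=lambda x,y:(120+x/2-.25,y/2-.25)
t=q(391,374);d=q(391,198)
T=onz(c,t,.185);D=onz(c,d,.02);print(T,D,tri([(c,t),(a,(389.9,210)),(b,(310.3,128.3))]),tri([(c,d),(a,(393.75,265.75)),(b,(331.75,158))]))
print(np.linalg.norm((D-T)[:2]),np.degrees(np.arctan2(*(D-T)[1::-1])))
C=[onz(c,q(*u),.012) for u in((336,155),(449,154),(447,362),(346,362))]
print(np.array(C)); 
for i,j in((0,3),(1,2)): v=C[i]-C[j];print(np.linalg.norm(v),np.degrees(np.arctan2(v[1],v[0])))
v=C[0]-C[1];print(np.linalg.norm(v),np.degrees(np.arctan2(v[1],v[0])))
F=[onz(c,q(*u),.185) for u in((371,346),(411,345),(410,403),(372,403))]
for i,j in((0,1),(3,2),(0,3),(1,2)): v=F[i]-F[j];print(np.linalg.norm(v),np.degrees(np.arctan2(v[1],v[0])))
E
```

```text
[0.5306 0.2188 0.185 ] [0.6018 0.2667 0.02  ] (array([0.5311, 0.2176, 0.1799]), [np.float64(0.0016674694833251611), np.float64(0.0007805356124639233), np.float64(0.002391398831834074)]) (array([0.6031, 0.2655, 0.0172]), [np.float64(0.001748809622767494), np.float64(0.0009096783569849822), np.float64(0.0017007899579309738)])
0.08581723178475015 33.948647626712955
[[0.6051 0.3142 0.012 ]
 [0.6482 0.2491 0.012 ]
 [0.5261 0.1676 0.012 ]
 [0.4846 0.2314 0.012 ]]
0.14619371016119104 34.50082565544525
0.14678571684042255 33.70997666654624
0.07807033316016014 123.49634466268846
0.018498759113803505 124.4850348422974
0.01801762421485692 123.03684971473047
0.0274174328557598 33.384792939038924
0.027886153747238445 32.402514648695096
```

```bash
python3 - <<'E' 2>&1 | grep -v Warn
from h import *
R=eu(orient([0,0,1],yz(33.8-180)))
robot.move_ptp([.531,.2185,.23],R)
robot.move_straight([.531,.2185,.141],v=.12)
robot.move_gripper(.034,30)
p,c=snap('wrist','tw1');crop(p,160,480,80,320,2.5,'tw1c')
s=sensors.sense();print(s['t'],s['wrist_force'],s['finger_gap'])
E
```

```text
7.6417 [-0.0298 -0.0284  0.4081] 0.03384825407465944
```

View pics/tw1c.png

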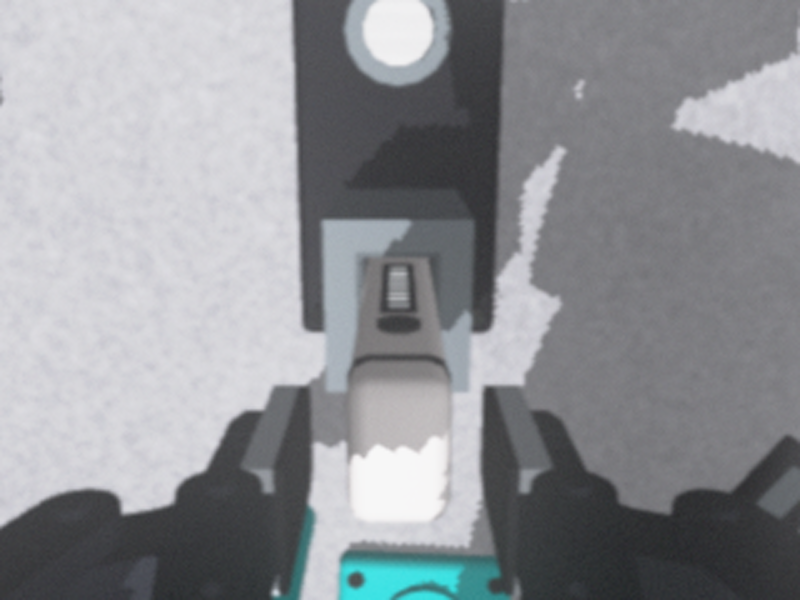

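```bash
python3 - <<'E' 2>&1 | grep -v Warn
from h import *
robot.move_gripper(0.0,40)
s=sensors.sense();print(s['t'],s['wrist_force'],s['finger_gap'])
print(robot.move_straight([.531,.2185,.228],v=.08,force_limit=15))
robot.sleep(.15)
s=sensors.sense();print(s['t'],s['tool_pos'],s['wrist_force'],s['finger_gap'])
p,c=snap('wrist','tw2');crop(p,160,480,80,320,2.5,'tw2c')
for n in('scene','side'): snap(n,n+'2')
a=cv2.imread('pics/scene2.png')[150:300,330:430];b=cv2.imread('pics/side2.png')[60:210,260:360]
cv2.imwrite('pics/ss2.png',cv2.resize(np.hstack([a,b]),None,fx=4,fy=4,interpolation=2))
E
```

```text
7.9083 [ 0.5038 -0.4461  1.4993] 0.018902872454367215
False
9.3 [0.5307 0.2184 0.2273] [-0.0017 -0.724   0.0895] 0.01877773240976947
```

View pics/tw2c.png

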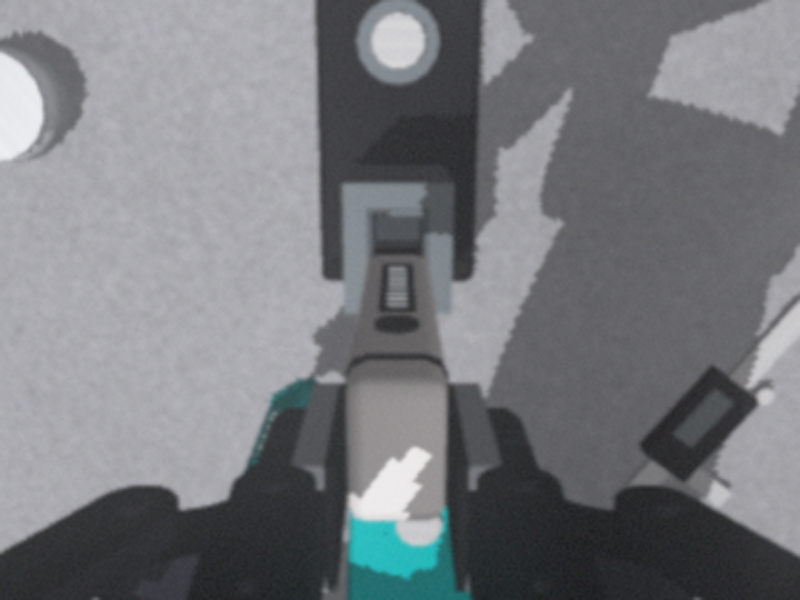

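View pics/ss2.png

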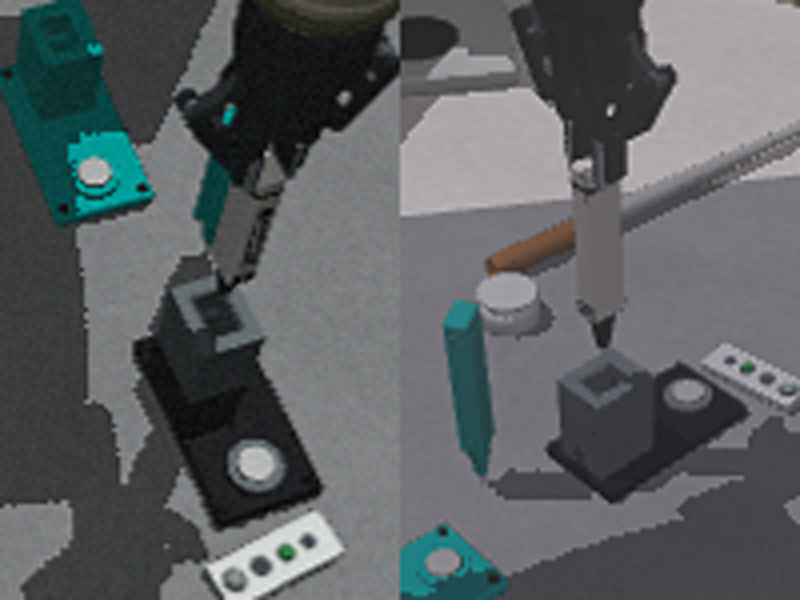

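```bash
python3 - <<'E' 2>&1 | grep -v Warn
from h import *
x,y=.6031,.2667
robot.move_straight([x,y,.228],v=.12)
robot.move_straight([x,y,.151],v=.1)
robot.sleep(.3); s=sensors.sense(); f0=np.array(s['wrist_force']);print(s['t'],s['tool_pos'],f0)
for z in(.147,.1445,.1425,.141):
    robot.move_straight([x,y,z],v=.02,force_limit=5); robot.sleep(.1); s=sensors.sense();print(s['tool_pos'],s['wrist_force']-f0)
snap('wrist','dw');snap('scene','ds');snap('side','dd')
a=cv2.imread('pics/ds.png')[190:290,340:440];b=cv2.imread('pics/dd.png')[90:190,280:380]
cv2.imwrite('pics/dx.png',cv2.resize(np.hstack([a,b]),None,fx=4,fy=4,interpolation=2));print(sensors.sense()['t'])
E
```

```text
11.5417 [0.6034 0.2668 0.1517] [ 0.0578 -0.2589 -0.3657]
[0.6031 0.2667 0.1469] [-0.1501  0.2952 -0.3852]
[0.6032 0.2668 0.1447] [-0.5316  0.6881 -0.0699]
[0.6032 0.2667 0.1426] [-0.1647  0.8055  0.3211]
[0.6032 0.2667 0.1411] [-0.093   0.3866  0.7966]
13.2167
```

View pics/dx.png

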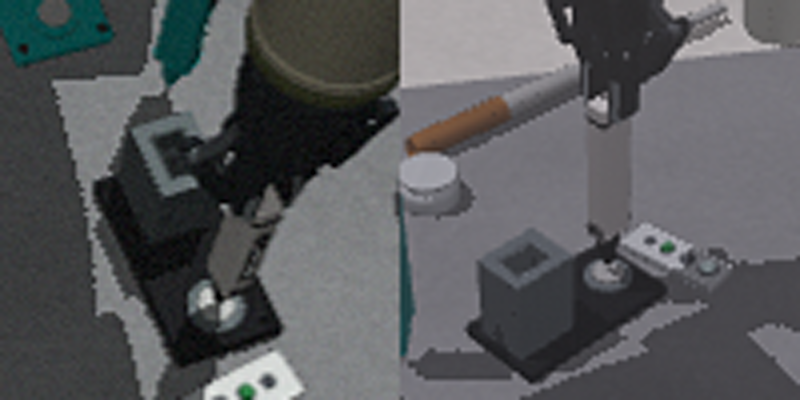

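View pics/dw.png

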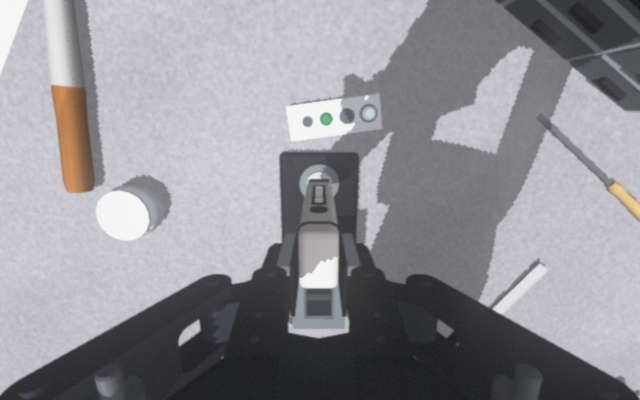

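```bash
cat >> h.py <<'E'
def fz(n=15,dt=.02):
    F=[]
    for _ in range(n): robot.sleep(dt);F.append(sensors.sense()['wrist_force'])
    F=np.array(F);return F.mean(0),F.std(0)
E
python3 - <<'E' 2>&1 | grep -v Warn
from h import *
x,y=.6031,.2667
print(sensors.sense()['tool_pos'],*fz())
robot.move_straight([x,y,.1395],v=.02,force_limit=5);print(sensors.sense()['tool_pos'],*fz());print(sensors.sense()['t'])
E
```

```text
[0.6031 0.2667 0.1411] [ 0.6595 -0.0397  0.8536] [0.5907 0.474  0.4449]
[0.6031 0.2667 0.1394] [0.2338 0.086  1.4138] [0.3855 0.3932 0.4869]
13.9667
```

```bash
python3 - <<'E' 2>&1 | grep -v Warn
from h import *
x,y=.6031,.2667
robot.move_straight([x,y,.1408],v=.02); robot.sleep(1.4); print(sensors.sense()['tool_pos'],*fz(30))
robot.move_straight([x,y,.16],v=.08);robot.sleep(.2);print(sensors.sense()['tool_pos'],*fz(30))
robot.move_straight([x,y,.25],v=.15)
print(sensors.sense()['t'])
n=np.array([-.0184,.008,.0701]);n/=np.linalg.norm(n);print(n)
g=np.array([.4986,-.2023,.1242])
for yaw in range(-180,180,20):
    R=orient(n,yz(yaw)); r=ik((g+n*.155).tolist(),eu(R)); r2=ik((g+n*.121).tolist(),eu(R))
    if r is not None and r2 is not None: print(yaw,np.round(r,1),np.round(r2,1))
E
```

```text
[0.6031 0.2667 0.1408] [0.4556 0.0927 1.1669] [0.3917 0.5568 0.5245]
[0.6027 0.2666 0.1594] [ 0.0965 -0.0213 -0.9453] [0.4028 0.5779 0.4533]
17.9583
[-0.2523  0.1097  0.9614]
-180 [-29.1 -28.1 110.6   1.6  81.6  60. ] [-29.  -26.3 112.8   1.5  77.7  60. ]
-160 [-29.1 -28.1 110.6   1.6  81.6  39.7] [-29.  -26.3 112.8   1.5  77.7  39.7]
-140 [-29.1 -28.1 110.6   1.6  81.6  20. ] [-29.  -26.3 112.8   1.5  77.7  20. ]
-120 [-29.1 -28.1 110.6   1.6  81.6   0.6] [-29.  -26.3 112.8   1.5  77.7   0.6]
-100 [-29.1 -28.1 110.6   1.6  81.6 -18.7] [-29.  -26.3 112.8   1.5  77.7 -18.6]
-80 [-29.1 -28.1 110.6   1.6  81.6 -38.1] [-29.  -26.3 112.8   1.5  77.7 -38.1]
-60 [-29.1 -28.1 110.6   1.6  81.6 -58.1] [-29.  -26.3 112.8   1.5  77.7 -58. ]
-40 [-29.1 -28.1 110.6   1.6  81.6 -78.5] [-29.  -26.3 112.8   1.5  77.7 -78.5]
-20 [-29.1 -28.1 110.6   1.6  81.6 -99.3] [-29.  -26.3 112.8   1.5  77.7 -99.3]
0 [ -29.1  -28.1  110.6    1.6   81.6 -120. ] [ -29.   -26.3  112.8    1.5   77.7 -120. ]
20 [ -29.1  -28.1  110.6    1.6   81.6 -140.3] [ -29.   -26.3  112.8    1.5   77.7 -140.3]
100 [-29.1 -28.1 110.6   1.6  81.6 141.9] [-29.  -26.3 112.8   1.5  77.7 141.9]
120 [-29.1 -28.1 110.6   1.6  81.6 121.9] [-29.  -26.3 112.8   1.5  77.7 122. ]
140 [-29.1 -28.1 110.6   1.6  81.6 101.5] [-29.  -26.3 112.8   1.5  77.7 101.5]
160 [-29.1 -28.1 110.6   1.6  81.6  80.7] [-29.  -26.3 112.8   1.5  77.7  80.7]
```

```bash
python3 - <<'E' 2>&1 | grep -v Warn
from h import *
n=np.array([-.0184,.008,.0701]);n/=np.linalg.norm(n);g=np.array([.4986,-.2023,.1242]);R=eu(orient(n,yz(-140)))
robot.move_straight([.6031,.2667,.32],v=.2)
robot.move_ptp([.53,-.02,.33],eu(orient([0,0,1],yz(-140))))
robot.move_ptp((g+n*.175).tolist(),R)
robot.move_straight((g+n*.138).tolist(),v=.1);robot.sleep(.2)
s=sensors.sense();print(s['t'],s['tool_pos'],(g+n*.138),s['finger_gap'])
snap('wrist','aw');snap('scene','as');snap('side','ad')
a=cv2.imread('pics/as.png')[130:230,190:290];b=cv2.imread('pics/ad.png')[200:300,280:380]
cv2.imwrite('pics/ax.png',cv2.resize(np.hstack([a,b]),None,fx=4,fy=4,interpolation=2))
E
```

```text
21.075 [ 0.4642 -0.1873  0.2579] [ 0.4638 -0.1872  0.2569] 0.018758899681752206
```

View pics/ax.png

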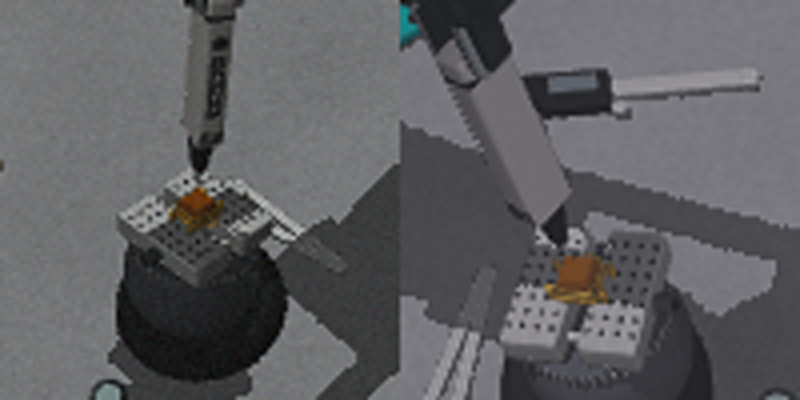

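View pics/aw.png

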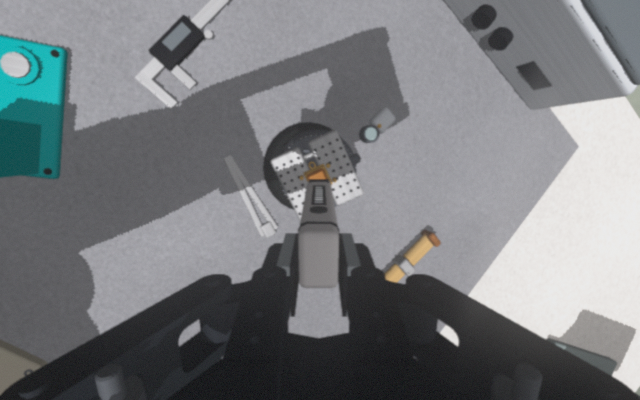

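```bash
python3 - <<'E' 2>&1 | grep -v Warn
from h import *
n=np.array([-.0184,.008,.0701]);n/=np.linalg.norm(n);g=np.array([.4986,-.2023,.1242]);T=np.array([.4642,-.1873,.2579])
o=[]
for f,(x0,y0) in(('as',(205,155)),('ad',(295,235))):
    p,c=load(f); z=cv2.resize(p[y0:y0+45,x0:x0+50],None,fx=8,fy=8,interpolation=cv2.INTER_CUBIC)
    for X,col in((T-n*.1251,(0,255,0)),(g,(255,0,255)),(T-n*.095,(255,255,0)),(T-n*.03,(255,255,0))):
        u=proj(c,X);print(f,u); cv2.circle(z,tuple(int(v) for v in ((u-[x0,y0]+.5)*8)),3,col,-1)
    o.append(z)
cv2.imwrite('pics/az.png',np.hstack(o))
E
```

```text
as [239.7515 176.1549]
as [239.6222 179.6379]
as [240.4066 168.0612]
as [241.8964 149.574 ]
ad [321.314  263.1109]
ad [322.7751 266.8439]
ad [317.2973 254.646 ]
ad [307.8853 234.8137]
```

View pics/az.png

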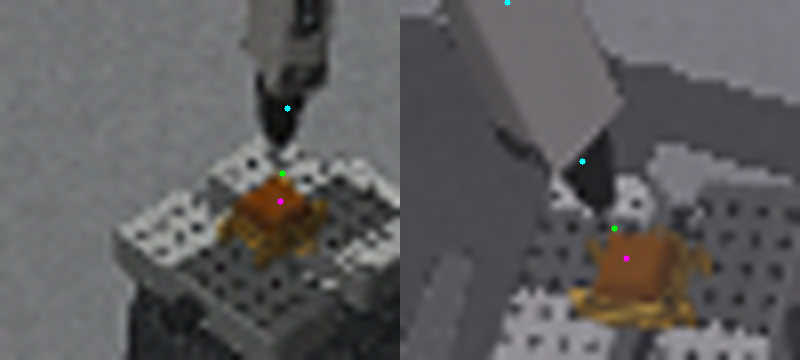

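```bash
python3 - <<'E' 2>&1 | grep -v Warn
from h import *
n=np.array([-.0184,.008,.0701]);n/=np.linalg.norm(n);g=np.array([.4998,-.2031,.1246])
robot.move_straight((g+n*.129).tolist(),v=.05);robot.sleep(.2)
s=sensors.sense();T=np.array(s['tool_pos']);print(s['t'],T,(g+n*.129),*fz(20))
o=[]
for nm,f,(x0,y0) in(('wrist','bw',(295,150)),('scene','bs',(215,155)),('side','bd',(300,240))):
    p,c=snap(nm,f); z=cv2.resize(p[y0:y0+50,x0:x0+50],None,fx=5,fy=5,interpolation=cv2.INTER_CUBIC); o.append(z); print(proj(c,T-n*.1251),proj(c,g))
cv2.imwrite('pics/bz.png',np.hstack(o))
E
```

```text
21.7583 [ 0.4673 -0.189   0.2488] [ 0.4672 -0.1889  0.2486] [ 0.1481  0.1012 -0.8382] [0.4625 0.5269 0.5665]
[318.6472 182.8207] [318.5712 181.9822]
[239.2558 178.8047] [239.1928 179.8409]
[322.902  265.9004] [323.3819 266.9758]
```

View pics/bz.png

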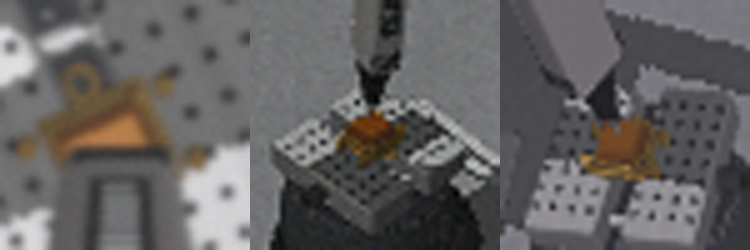

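```bash
python3 - <<'E' 2>&1 | grep -v Warn
from h import *
n=np.array([-.0184,.008,.0701]);n/=np.linalg.norm(n);g=np.array([.4998,-.2031,.1246]);T=np.array([.4673,-.189,.2488])
o=[]
for f,(x0,y0) in(('bs',(224,162)),('bd',(308,248))):
    p,c=load(f); z=cv2.resize(p[y0:y0+30,x0:x0+30],None,fx=13,fy=13,interpolation=cv2.INTER_CUBIC)
    z=np.clip(z.astype(float)*1.5,0,255).astype(np.uint8)
    for X,col in((T-n*.1251,(0,255,0)),(g,(255,0,255)),(T-n*.1111,(255,255,0))):
        u=proj(c,X); cv2.circle(z,tuple(int(v) for v in ((u-[x0,y0]+.5)*13)),3,col,-1)
    e1=np.cross(n,[0.42,.91,0]);e1/=np.linalg.norm(e1);e2=np.cross(n,e1)
    for s1 in(-1,1):
        for s2 in(-1,1):
            u=proj(c,g+.0075*(s1*e1+s2*e2)); cv2.circle(z,tuple(int(v) for v in ((u-[x0,y0]+.5)*13)),2,(255,255,255),-1)
    o.append(z)
cv2.imwrite('pics/bz2.png',np.hstack(o))
E
```

```text
(no output)
```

View pics/bz2.png

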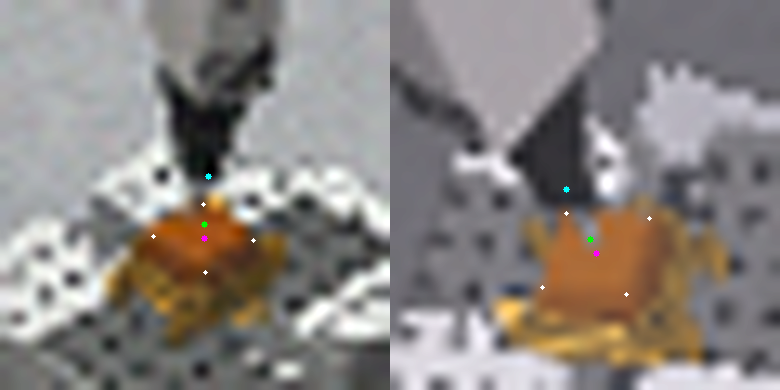

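```bash
python3 - <<'E' 2>&1 | grep -v Warn
from h import *
n=np.array([-.0184,.008,.0701]);n/=np.linalg.norm(n);g=np.array([.4998,-.2031,.1246])
f0=fz(30)[0];print(f0)
for h in(.1255,.1235,.122,.1208):
    st=robot.move_straight((g+n*h).tolist(),v=.02,force_limit=5); f=fz(25)[0]; s=sensors.sense();print(h,st,(np.array(s['tool_pos'])-g)@n,(f-f0)@n,f-f0)
print(s['t'])
for nm,f in(('wrist','cw'),('scene','cs'),('side','cd')): snap(nm,f)
o=[]
for f,(x0,y0) in(('cs',(224,162)),('cd',(308,248))):
    p,c=load(f); o.append(np.clip(cv2.resize(p[y0:y0+30,x0:x0+30],None,fx=13,fy=13,interpolation=2).astype(float)*1.5,0,255))
cv2.imwrite('pics/cz.png',np.hstack(o))
E
```

```text
[ WARN:0@9.351] global loadsave.cpp:1063 imwrite_ Unsupported depth image for selected encoder is fallbacked to CV_8U.
[ 0.0099 -0.1118 -0.9961]
0.1255 False 0.12549366933177752 0.26605421079932773 [-0.0782  0.052   0.2503]
0.1235 False 0.12357201778900308 1.1865426638825367 [-0.3439  0.0616  1.1369]
0.122 False 0.12202521618554614 1.9184611679769845 [-0.2729  0.353   1.8836]
0.1208 False 0.12080800509957178 2.39573803638044 [-0.4308  0.3127  2.3432]
25.4833
```

View pics/cz.png

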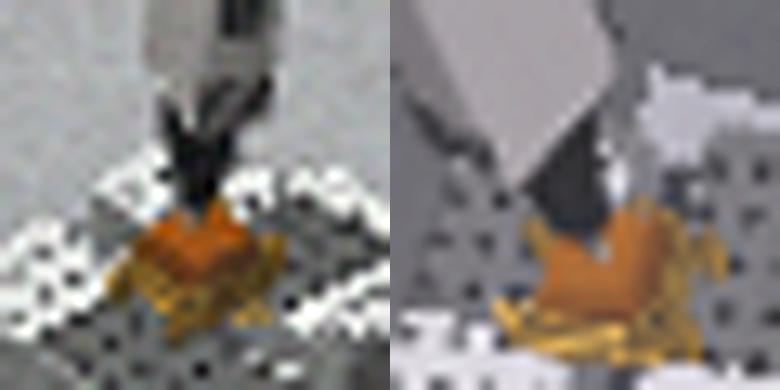

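```bash
python3 - <<'E' 2>&1 | grep -v Warn
from h import *
n=np.array([-.0184,.008,.0701]);n/=np.linalg.norm(n);g=np.array([.4998,-.2031,.1246])
robot.move_straight((g+n*.1214).tolist(),v=.02); robot.sleep(.5)
f=fz(30)[0];s=sensors.sense();R=Rn.from_euler('xyz',s['orientation'],degrees=True).as_matrix()
print(s['t'],(f-[.01,-.11,-.99])@n,np.degrees(np.arccos(-R[:,0]@n)),np.array(s['tool_pos'])-g-n*.1214,s['finger_gap'],np.abs(s['joint_velocities']).max())
robot.sleep(.3); print(workorder.sign_off())
E
```

```text
26.8833 2.2035292007592227 0.0008697468862270758 [-0. -0.  0.] 0.018711631050980497 0.10169526564932319
the job is handed in; nothing more can be done
None
```

I finished the job and handed it in at about 27 s, with the robot still holding the tester on the stone. No verdict was reported.

- **Lift:** I took the white tester from the black and grey stand and left the turquoise look-alikes alone. I gripped it high on the body and lifted it straight up, clear of the tower.
- **Test disc:** I kept the tip pressed on the disc with the tester upright for well over 2 s. The wrist force was about 2.1 N, which puts the spring tip about 4.3 mm in.
- **Stone:** I measured the stone's flat top at about (0.499, -0.202, 0.124) m, with the vice head leaning about 0.28 rad. The stone's height and the ring's centre fit the given dimensions. After comparing the views I moved the aim point about 1.5 mm.
- **Last checks before hand-in:**
  - The force along the face normal was about 2.2 N, so the spring tip was about 4.5 mm in.
  - The tool was square to the measured face, its position was on target, the grip gap was 18.7 mm, and the arm was still.

**Small disagreements:**
- The scene and side views of the tip on the stone differed by about 1 to 3 mm, in opposite directions. That is within the 5.5 mm tolerance.
- The wrist force readings scatter by about 0.5 N, so I averaged them.
- I took no separate final picture of the loose things lying around. The pictures and forces showed no sign of contact with them.

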